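# Take the hot lid off the casserole with the lid lifter

## Task

The casserole is hot: take the lid lifter from its wooden rest, hook its two prongs under the loop of the lid, and carry the lid, kept level, over to the empty cork mat. Set it down gently in the middle of the mat, unhook the lifter and lay it back in its rest as it was, its handle across both uprights. Let neither the hand nor the arm touch the pot or the lid, and leave the other things where they are.

Things in the scene. Friction and masses are not known exactly. Their poses are not given: they have to be found in the camera images.
- lid: dark cast-iron lid, 160 mm across, 0.3 to 0.6 kg, on the pot at the start. Origin: centre of its underside, a step 128 mm wide and 5 mm deep that sits in the pot's mouth; z up. Rim top at 11 mm, low dome's top at 18 mm. An upright steel loop on it spans the lid's y axis: a hook passes through along the lid's x axis, from either side alike
- lid_loop (a point): middle of the loop's straight top bar, on the bar's centre line, 58 mm above the lid's origin. Axes as the lid. The bar is 8 mm thick and straight for 30 mm to either side along y; the legs stand 42 mm to either side; free height below the bar to the dome is 36 mm
- lifter_tip (a point): point midway between the two prong tips: 20 mm ahead (+x) of the lifter's origin and 9 mm above it, on the bars' centre lines, the steel reaching 4 mm farther forward and up; axes as the lifter. Seen from the side a prong is flat at z = 0 from x = -8 to +8 mm, then rises to this tip; behind, it rises to x = -22, z = 10 mm and runs up as the shank. Lowest steel z = -4 mm
- lifter: lid lifter, 0.2 kg: wooden handle, bent steel shank and, 115 mm straight below the handle's centre, a hook of two upturned prongs (8 mm round bar, at y = +14 and -14 mm). Origin: the hook's seat midway between the prongs, on their centre line; z up. The hook is open to its +x. A loop bar hanging in it has its centre line at about x = 0 (+-8 mm), z = 8 mm
- lifter_grip (a point): centre of the lifter's wooden handle block, 115 mm above the lifter's origin; axes as the lifter. The block is 24 mm thick along x, 110 mm long along y, 40 mm high
- stand: fixed wooden rest for the lifter; origin at the centre of its underside, z up. Base 70 x 116 x 10 mm; two uprights at y = +44 and -44 mm, 16 mm thick, 72 mm apart inside, each with a saddle 125 mm high, 40 mm wide along x between 8 mm lips. The handle lies across both along y, prongs hanging between: lifter's origin 30 mm above the rest's, axes parallel
- pot: fixed cast-iron casserole, 156 mm across, with two ears reaching 99 mm out on its y axis, standing on its own cork mat (12 mm); origin at the centre of that mat's underside, on the worktop; z up; rim and ears 87 mm high. The lid's origin is 82 mm above this one at the start
- trivet: the empty round cork mat, 170 mm across, 12 mm thick, fixed; origin at the centre of its underside, on the worktop; z up
- tin_0: food tin, 57 mm across, 72 mm high, a bystander behind the rest; origin at the centre of its underside
- salt_shaker: salt shaker, 44 mm across, 90 mm high, a bystander in front on the left; origin at the centre of its underside
- kitchen_timer: kitchen timer, 64 mm across, 51 mm high, a bystander in front on the right; origin at the centre of its underside

How it is judged:
By the outcome, as a careful person would: the job done as asked, in the order asked, and still so for the second after the job is handed in, with the robot touching nothing.
It also fails if it takes over 69 s, if anything falls off the work surface, if the arm or the gripper's body presses on something with over 40 N, if the wrist force passes 120 N, or if a joint passes its speed limit or range.

## Robot

A 6-joint arm with a two-finger parallel gripper is mounted at the origin on a cart in front of the work surface, level with it; the furniture and walls round the work are solid. World frame = base frame: x ahead of the robot, y to its left, z up, the work surface at z = 0. Lengths are in m, angles in rad, forces in N, time in s.
With the tool pointing down it reaches from about 0.25 to 0.775 m from the base axis. Payload 4 kg.
Tool frame: the origin (TCP) lies at the very end of the fingers, on their centre line; the grasp point (between the pads) lies 19 mm behind it (robot.pinch_z is the distance from the TCP to the grasp point, in m); z points along the fingers, y is the line along which they close (so a half turn about z gives the same grasp; the last joint's range is limited). The gripper opens to 94 mm and grips with 3 to 60 N. Pads are 16 mm wide; open, the fingers measure 119 mm over their backs; the gripper's body (75 mm by 177 mm) begins 78 mm behind the grasp point.
Start: joints at [1.01, 0.087, 1.371, -0, 1.684, -0.103], TCP at [0.243, 0.493, 0.206] pointing down, gripper open.
Joint ranges: [-3.1, 3.1], [-0.76, 2.03], [0.27, 2.55], [-1.08, 4.22], [0.17, 2.65], [-2.57, 2.57]. Speed limits (rad/s): [2.79, 2.79, 3.14, 3.14, 3.14, 3.14].

## Interface

Orientations are given as [roll, pitch, yaw] about the fixed x, y, z axes, in that order (R = Rz(yaw) Ry(pitch) Rx(roll)).
In Python, from bench import robot gives the robot as it stands.
- The arm moves only by the tool arm_command, never from a script. Its argument "targets" is one flat list of numbers, 7 for each row, row after row: the turn, a rotation vector about the tool's x, y, z in degrees, then the shift along the tool's x, y, z in mm, then the closure, from -1 (fully open) to 1 (shut). In form: [ax, ay, az, x, y, z, hand, ax, ay, az, x, y, z, hand, ...]. A call has 1 to 20 rows; each row is the pose to reach, as a shift and turn from the pose commanded when the call began, along the tool's axes at that moment; what a row does not reach only later rows make up. A row lasts 1/10 s, in which the tool goes at most 50 mm and 8.59 degrees, less where a joint would pass 70% of its speed; a pose out of reach is approached as far as the arm can. A call with a gripper value outside its range is refused whole. The fingers move at their own pace and stop on an object; the grip force is fixed at half the most. Time passes only in rows, so rows that repeat a pose let the fingers close. It gives the time, the measured TCP pose, the force, the opening and the grip force at its end, in the units of the state.
- robot.get_obs(): the state, without advancing time (a new reading comes with each control period).
- robot.snapshot(name): name is "scene" or "top"; returns a dict with "color" (384x512x3 uint8, red, green, blue), "range_z" (384x512 float32, m along the optical axis (not along the pixel's ray), 0 where there is no reading), "fx", "fy", "cx", "cy" (pixels), "dist_coeffs" ([k1, k2, p1, p2, k3] as OpenCV has them; the pictures are not rectified), "T" (4x4, takes a point from camera to world coordinates). Camera axes: x right, y down, z forward; pixel columns grow to the right and rows downward; lengths in m; the calibration is good to about 2 mm. A picture is of the moment at which its call begins.
- robot.close_job(): hands the job in; it is judged then, once.
The state is a dict: "time": time; "joint_positions": joint angles; "qvel": joint speeds; "joint_torque": joint torques, N m; "tool_pos": TCP position; "ee_rot": TCP orientation; "wrist_force": force on the tool from outside, world axes, zero at the start; "wrist_torque": the same for the moment, N m; "width": finger opening in m; "finger_force": force on a finger pad.
Only numpy, scipy, OpenCV 4.12 (cv2) and the standard library are available. Lean on these libraries where they do the work, as an engineer would, in place of code of your own. Each camera call takes 0.05 s, during which the arm holds its last target. There are 200 camera calls.

## Working session

There is one attempt and no reset: what is moved stays moved. The work goes in short steps, Python scripts to look and compute and a tool call to move; the robot and the scene stay as the last step left them, time stands still between calls to the robot, and variables do not carry over. Pictures are saved under pics/ and viewed, at most 10 in all, crops included, and the job is handed in when it is done.

Besides the shell and the picture viewer there is one more tool, called after "Request:" as a command line: name --argument value ..., lists and objects as JSON in quotes. arm_command: Moves the arm, as the interface text tells. Its arguments: {"type":"object","properties":{"targets":{"type":"array"}},"required":["targets"]}

```bash
mkdir -p pics; ls; cat > h.py <<'E'
import numpy as np, cv2
from bench import robot
def snap(n):
    s=robot.snapshot(n); s['n']=n; return s
def save(s,f): cv2.imwrite('pics/'+f,s['color'][:,:,::-1])
def cloud(s):
    h,w=s['range_z'].shape
    u,v=np.meshgrid(np.arange(w),np.arange(h))
    K=np.array([[s['fx'],0,s['cx']],[0,s['fy'],s['cy']],[0,0,1.]])
    p=cv2.undistortPoints(np.stack([u,v],-1).reshape(-1,1,2).astype(float),K,np.array(s['dist_coeffs'])).reshape(h,w,2)
    z=s['range_z'][...,None]
    P=np.concatenate([p*z,z],-1)
    T=np.array(s['T']); W=P@T[:3,:3].T+T[:3,3]
    W[s['range_z']==0]=np.nan
    return W
E
python3 - <<'E'
from h import *
o=robot.get_obs(); print(o)
a=[]
for n in('scene','top'):
    s=snap(n); np.savez('s_'+n,**{k:v for k,v in s.items()}); a.append(s['color'][:,:,::-1])
    save(s,n+'.png'); print(n,np.round(s['T'],3).tolist(),s['fx'])
E
```

```text
pics
{'time': 0.0, 'joint_positions': array([ 1.00992188e+00,  8.79397641e-02,  1.37224425e+00, -2.46680520e-07,
        1.68359699e+00, -1.03152872e-01]), 'qvel': array([-0.00085898,  0.00073206, -0.00089505,  0.00038416, -0.00054193,
        0.0005311 ]), 'joint_torque': array([-8.75094975e-04, -3.40189755e+01, -3.02424860e+01,  7.16249761e-02,
        3.31695902e-02, -1.41153350e-04]), 'tool_pos': array([0.24278483, 0.49290187, 0.20431759]), 'ee_rot': array([-3.13941591e+00, -2.25090257e-04,  2.68387080e+00]), 'wrist_force': array([ 0.08440713,  0.44212336, -0.65093711]), 'wrist_torque': array([0.00956406, 0.03751548, 0.00721782]), 'finger_force': 0.0, 'width': 0.09401244936180547}
scene [[0.842, -0.401, 0.36, 0.007], [-0.539, -0.635, 0.554, -0.735], [0.006, -0.66, -0.751, 1.078], [0.0, 0.0, 0.0, 1.0]] 443.23733511894403
top [[-0.017, -0.982, 0.188, 0.27], [-0.999, 0.011, -0.035, 0.02], [0.032, -0.188, -0.982, 1.103], [0.0, 0.0, 0.0, 1.0]] 368.3681813740236
```

View pics/scene.png

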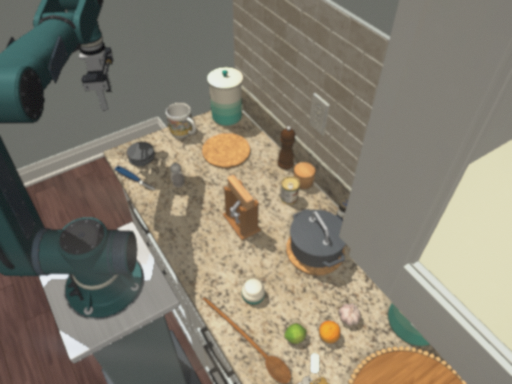

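View pics/top.png

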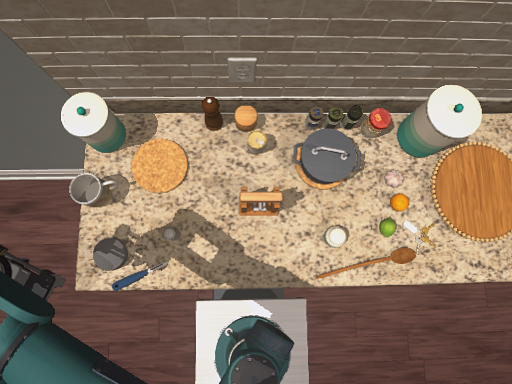

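```bash
cat > m.py <<'E'
from h import *
C={}
for n in('scene','top'):
    s=dict(np.load(f's_{n}.npz',allow_pickle=True)); s={k:(v.item() if v.ndim==0 else v) for k,v in s.items()}
    C[n]=(s,cloud(s))
def px(n,u,v): return np.round(C[n][1][v,u],3)
print('top px: handle',px('top',260,196),'lid',px('top',320,165),'triv',px('top',160,165),'timer',px('top',336,236),'tin',px('top',257,140),'salt',px('top',170,234))
W=np.concatenate([C[n][1].reshape(-1,3) for n in C]); src=np.repeat([0,1],384*512)
def region(c,r,z0,z1):
    for k in(0,1):
        m=(np.hypot(W[:,0]-c[0],W[:,1]-c[1])<r)&(W[:,2]>z0)&(W[:,2]<z1)&(src==k)
        P=W[m]
        if len(P)<4: print(k,'few',len(P)); continue
        (cx,cy),(w,h),a=cv2.minAreaRect(P[:,:2].astype(np.float32))
        d=np.linalg.eigh(np.cov(P[:,:2].T))[1][:,1]
        print(k,len(P),'mean',np.round(P.mean(0),3),'med z',np.round(np.median(P[:,2]),3),'rect',np.round([cx,cy,w,h,a],3),'ang',np.round(np.degrees(np.arctan2(d[1],d[0])),1))
print('handle');c=px('top',260,196);region(c,.1,.145,.18)
c=px('top',320,165)
print('loop');region(c,.09,.125,.16)
print('lid');region(c,.12,.085,.105)
print('triv');region(px('top',160,165),.13,.007,.02)
big=[]
for n,(x0,y0,x1,y1) in {'scene':(205,160,275,250),'top':(225,175,295,225)}.items():
    big.append(cv2.resize(C[n][0]['color'][y0:y1,x0:x1,::-1],None,fx=5,fy=5,interpolation=cv2.INTER_CUBIC))
x0,y0,x1,y1=(280,120,370,195)
big.append(cv2.resize(C['top'][0]['color'][y0:y1,x0:x1,::-1],None,fx=4,fy=4))
A=np.zeros((560,760,3),np.uint8)
A[:450,:350]=big[0];A[:250,355:705]=big[1];A[255:555,355:715]=big[2]
cv2.imwrite('pics/crop1.png',A)
E
python3 m.py
```

```text
top px: handle [ 0.426 -0.023  0.165] lid [ 0.525 -0.199  0.094] triv [0.55  0.272 0.013] timer [ 0.326 -0.243  0.055] tin [ 0.608 -0.022  0.07 ] salt [0.336 0.221 0.089]
handle
0 345 mean [ 0.423 -0.035  0.161] med z 0.164 rect [ 4.2600e-01 -2.9000e-02  1.1400e-01  2.4000e-02  8.8997e+01] ang 89.9
1 414 mean [ 0.425 -0.027  0.164] med z 0.164 rect [ 4.2600e-01 -2.7000e-02  1.0700e-01  2.4000e-02  8.9165e+01] ang 89.4
loop
0 91 mean [ 0.553 -0.231  0.14 ] med z 0.142 rect [ 5.5600e-01 -2.2500e-01  8.4000e-02  1.0000e-02  7.9009e+01] ang 79.8
1 93 mean [ 0.556 -0.222  0.141] med z 0.142 rect [ 5.560e-01 -2.240e-01  8.500e-02  9.000e-03  7.925e+01] ang 79.1
lid
0 1907 mean [ 0.546 -0.229  0.097] med z 0.097 rect [ 0.55  -0.223  0.158  0.149 57.998] ang 59.3
1 2225 mean [ 0.553 -0.222  0.096] med z 0.096 rect [ 0.556 -0.224  0.157  0.159 86.494] ang 169.1
triv
0 1280 mean [0.548 0.268 0.012] med z 0.012 rect [ 0.548  0.29   0.207  0.183 73.951] ang 66.7
1 2376 mean [0.549 0.274 0.012] med z 0.012 rect [0.55  0.274 0.167 0.168 1.238] ang 51.8
```

View pics/crop1.png

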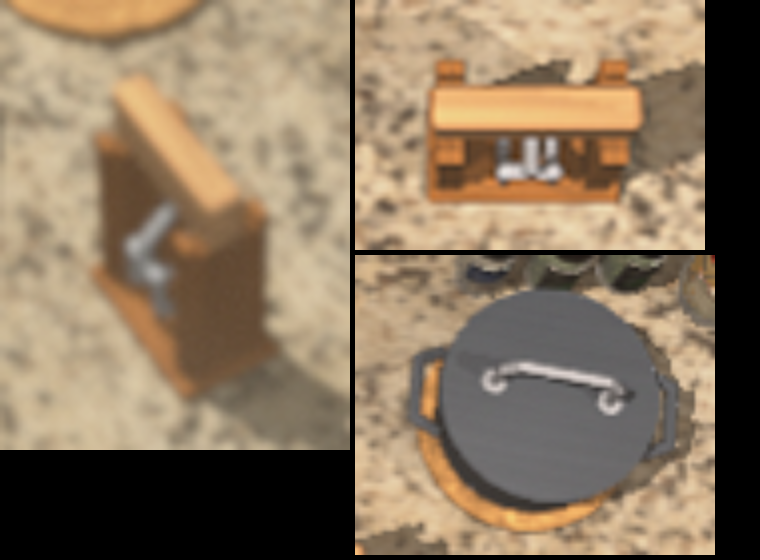

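The rest's handle sits at top-view px (260,196), with the steel bulging to the robot's side. The loop is at px ~(330,152) and the empty mat at (160,165). Before moving I'll check which way the hook opens and work out the first move.

```bash
cat >> h.py <<'E'
from scipy.spatial.transform import Rotation as Ro
def go(p,yaw):
    """shift/turn in tool axes from measured pose to TCP p (m), pointing down with yaw deg"""
    o=robot.get_obs(); R=Ro.from_euler('xyz',o['ee_rot']); G=Ro.from_euler('xyz',[180,0,yaw],degrees=True)
    print('t',round(o['time'],2),'pos',np.round(o['tool_pos'],4),'rpy',np.round(np.degrees(o['ee_rot']),1),'F',np.round(o['wrist_force'],1),'w',round(o['width'],4))
    print('turn',np.round((R.inv()*G).as_rotvec(degrees=True),1),'shift',np.round(1000*R.inv().apply(np.array(p)-o['tool_pos']),1))
E
cat > m2.py <<'E'
from m import *
print('---')
for n in C:
    s,w=C[n]; hsv=cv2.cvtColor(s['color'],cv2.COLOR_RGB2HSV)
    m=(hsv[...,1]<70)&(hsv[...,2]>70)&(abs(w[...,1]+.027)<.03)&(abs(w[...,0]-.42)<.05)&(w[...,2]>.02)
    print(n,np.round(w[m][::max(1,m.sum()//20)],3).tolist())
go([.426,-.027,.26],89.4)
E
python3 m2.py | sed -n '/---/,$p'
```

```text
---
scene [[0.415, -0.039, 0.132], [0.423, -0.031, 0.11], [0.422, -0.033, 0.108], [0.421, -0.03, 0.101], [0.416, -0.032, 0.102], [0.404, -0.029, 0.097], [0.404, -0.01, 0.073], [0.407, -0.03, 0.092], [0.403, -0.025, 0.085], [0.405, -0.016, 0.069], [0.404, -0.011, 0.061], [0.406, -0.032, 0.081], [0.403, -0.03, 0.076], [0.402, -0.032, 0.074], [0.403, -0.012, 0.048], [0.404, -0.034, 0.071], [0.427, -0.018, 0.038], [0.412, -0.013, 0.038], [0.409, -0.042, 0.071], [0.413, -0.017, 0.037], [0.401, -0.045, 0.07], [0.4, -0.045, 0.061], [0.403, -0.046, 0.055], [0.406, -0.046, 0.048]]
top [[0.414, -0.021, 0.138], [0.427, -0.011, 0.034], [0.416, -0.028, 0.107], [0.424, -0.011, 0.035], [0.415, -0.028, 0.1], [0.422, -0.011, 0.031], [0.412, -0.028, 0.1], [0.418, -0.011, 0.035], [0.409, -0.028, 0.098], [0.415, -0.011, 0.035], [0.407, -0.025, 0.097], [0.415, -0.043, 0.036], [0.407, -0.018, 0.074], [0.404, -0.028, 0.095], [0.407, -0.041, 0.071], [0.404, -0.018, 0.073], [0.401, -0.028, 0.096], [0.404, -0.041, 0.074], [0.401, -0.015, 0.074], [0.4, -0.029, 0.083], [0.401, -0.041, 0.072]]
t 0.1 pos [0.2428 0.493  0.2044] rpy [-179.9   -0.   153.8] F [ 0.  -0.3  0.2] w 0.0939
turn [-0.1  0.1 64.4] shift [-394.1 -385.6  -54.9]
```

Shank points at x≈0.40, z 0.04–0.10 confirm the hook opens to +x.

Request:
arm_command --targets '[0,0,16,-100,-96,-55,-1,0,0,64.4,-394,-386,-55,-1,0,0,64.4,-394,-386,-55,-1,0,0,64.4,-394,-386,-55,-1,0,0,64.4,-394,-386,-55,-1,0,0,64.4,-394,-386,-55,-1,0,0,64.4,-394,-386,-55,-1,0,0,64.4,-394,-386,-55,-1,0,0,64.4,-394,-386,-55,-1,0,0,64.4,-394,-386,-55,-1,0,0,64.4,-394,-386,-55,-1,0,0,64.4,-394,-386,-55,-1,0,0,64.4,-394,-386,-55,-1,0,0,64.4,-394,-386,-55,-1,0,0,64.4,-394,-386,-55,-1,0,0,64.4,-394,-386,-55,-1,0,0,64.4,-394,-386,-55,-1]'

```text
time: 1.8
tool_pos: [0.4257, -0.0259, 0.2606]
ee_rot: [3.141, -0.0, 1.562]
wrist_force: [0.2, 0.5, -0.3]
width: 0.094
finger_force: 0.0
```

```bash
python3 -c "
from h import *
go([.426,-.027,.128],89.4)
s=snap('top');W=cloud(s)
for n,z0,z1,c,r in(('handle',.15,.18,(.426,-.027),.1),('loop',.13,.16,(.556,-.224),.07)):
    m=(np.hypot(W[...,0]-c[0],W[...,1]-c[1])<r)&(W[...,2]>z0)&(W[...,2]<z1);print(n,m.sum(),np.round(cv2.minAreaRect(W[m][:,:2].astype(np.float32))[0],3))"
```

```text
t 1.8 pos [ 0.4257 -0.0259  0.2606] rpy [180.   -0.   89.5] F [ 0.2  0.5 -0.3] w 0.094
turn [ 0.  -0.   0.1] shift [ -1.1   0.2 132.6]
handle 127 [ 0.425 -0.027]
loop 76 [ 0.555 -0.23 ]
```

Request:
arm_command --targets '[0,0,0,-1,0,30,-1,0,0,0,-1,0,60,-1,0,0,0,-1,0,85,-1,0,0,0,-1,0,105,-1,0,0,0,-1,0,120,-1,0,0,0,-1,0,128,-1,0,0,0,-1,0,132,-1,0,0,0,-1,0,132,-1,0,0,0,-1,0,132,0,0,0,0,-1,0,132,0.5,0,0,0,-1,0,132,1,0,0,0,-1,0,132,1,0,0,0,-1,0,132,1,0,0,0,-1,0,132,1,0,0,0,-1,0,132,1,0,0,0,-1,0,132,1,0,0,0,-1,0,132,1,0,0,0,-1,0,132,1]'

```text
time: 3.65
tool_pos: [0.4258, -0.028, 0.1284]
ee_rot: [-3.141, -0.0, 1.56]
wrist_force: [-0.6, 0.6, 0.7]
width: 0.0239
finger_force: 30.0
```

Request:
arm_command --targets '[0,0,0,0,0,-10,1,0,0,0,0,0,-25,1,0,0,0,0,0,-45,1,0,0,0,0,0,-65,1,0,0,0,0,0,-85,1,0,0,0,0,0,-105,1,0,0,0,0,0,-125,1,0,0,0,0,0,-140,1,0,0,0,0,0,-150,1,0,0,0,0,0,-155,1,0,0,0,0,0,-155,1,0,0,0,0,0,-155,1]'

```text
time: 4.85
tool_pos: [0.4256, -0.028, 0.2827]
ee_rot: [-3.14, -0.0, 1.56]
wrist_force: [-0.3, -0.1, -3.4]
width: 0.0239
finger_force: 30.0
```

```bash
python3 -c "
from h import *
go([.482,-.210,.283],79.1)
for n in('scene','top'):
    s=snap(n);W=cloud(s);save(s,'lift_'+n+'.png')
    m=(np.hypot(W[...,0]-.425,W[...,1]+.027)<.045)&(W[...,2]>.17)&(W[...,2]<.25); print(n,m.sum(),np.round(np.nanmin(W[m],0),3),np.round(np.nanmax(W[m],0),3))
"
```

```text
t 4.85 pos [ 0.4256 -0.028   0.2827] rpy [-179.9   -0.    89.4] F [-0.3 -0.1 -3.4] w 0.0239
turn [-0.1 -0.  10.3] shift [-181.4   58.4   -0.5]
scene 178 [ 0.4   -0.048  0.182] [ 0.452 -0.011  0.25 ]Traceback (most recent call last):
  File "<string>", line 6, in <module>
    m=(np.hypot(W[...,0]-.425,W[...,1]+.027)<.045)&(W[...,2]>.17)&(W[...,2]<.25); print(n,m.sum(),np.round(np.nanmin(W[m],0),3),np.round(np.nanmax(W[m],0),3))
                                                                                                           ~~~~~~~~~^^^^^^^^
    res = np.fmin.reduce(a, axis=axis, out=out, **kwargs)
ValueError: zero-size array to reduction operation fmin which has no identity
```

The lifter is held and hanging straight (lowest steel at z≈0.182). Next I move it to in front of the loop.

Request:
arm_command --targets '[0,0,1,-18,6,0,1,0,0,2,-40,13,0,1,0,0,4,-70,22,0,1,0,0,6,-100,32,0,1,0,0,8,-130,42,0,1,0,0,9.5,-155,50,0,1,0,0,10.3,-172,55,0,1,0,0,10.3,-181,58,0,1,0,0,10.3,-181,58,10,1,0,0,10.3,-181,58,25,1,0,0,10.3,-181,58,40,1,0,0,10.3,-181,58,55,1,0,0,10.3,-181,58,65,1,0,0,10.3,-181,58,71,1,0,0,10.3,-181,58,71,1,0,0,10.3,-181,58,71,1]'

```text
time: 6.55
tool_pos: [0.4821, -0.2097, 0.2129]
ee_rot: [3.141, 0.0, 1.38]
wrist_force: [0.1, 0.0, -2.1]
width: 0.0238
finger_force: 30.0
```

```bash
python3 -c "
from h import *
go([.556,-.224,.211],79.1)
A=[]
for n,(x0,y0,x1,y1) in(('scene',(270,180,360,280)),('top',(270,110,370,210))):
    s=snap(n);W=cloud(s)
    for nm,z0,z1,c,r in(('bar',.135,.15,(.556,-.224),.045),('steel',.105,.2,(.482,-.21),.05)):
        m=(np.hypot(W[...,0]-c[0],W[...,1]-c[1])<r)&(W[...,2]>z0)&(W[...,2]<z1)
        if m.sum()>3: print(n,nm,m.sum(),np.round(W[m].min(0),3),np.round(W[m].max(0),3),np.round(np.median(W[m],0),3))
    A.append(cv2.resize(s['color'][y0:y1,x0:x1,::-1],(400,400)))
cv2.imwrite('pics/pre.png',np.hstack(A))
"
```

```text
t 6.55 pos [ 0.4821 -0.2097  0.2129] rpy [180.    0.   79.1] F [ 0.1  0.  -2.1] w 0.0238
turn [ 0.  0. -0.] shift [-0.  75.2  2. ]
scene bar 75 [ 0.545 -0.267  0.136] [ 0.565 -0.188  0.147] [ 0.553 -0.228  0.143]
scene steel 186 [ 0.453 -0.23   0.112] [ 0.506 -0.19   0.199] [ 0.467 -0.209  0.131]
top bar 30 [ 0.555 -0.212  0.137] [ 0.565 -0.186  0.146] [ 0.56  -0.199  0.143]
top steel 17 [ 0.457 -0.204  0.157] [ 0.468 -0.197  0.185] [ 0.46  -0.201  0.178]
```

View pics/pre.png

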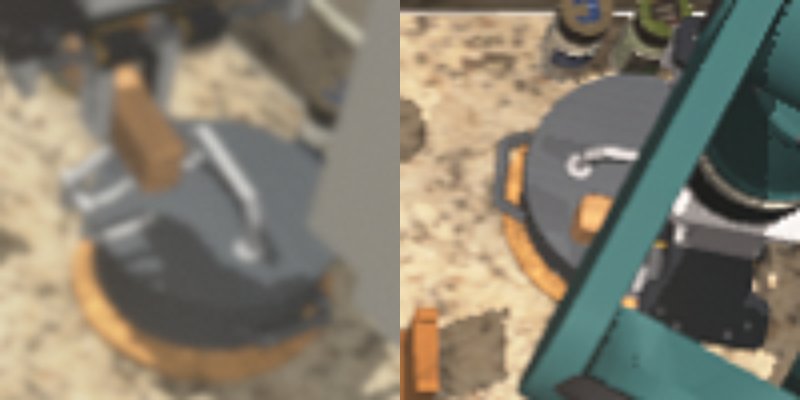

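Left view: the prongs sit just short of the loop, with the handle at px ~(145,135) lined up with it. I advance under the bar, then raise slowly until it carries the lid.

Request:
arm_command --targets '[0,0,0,0,5,2,1,0,0,0,0,12,2,1,0,0,0,0,20,2,1,0,0,0,0,28,2,1,0,0,0,0,36,2,1,0,0,0,0,44,2,1,0,0,0,0,52,2,1,0,0,0,0,59,2,1,0,0,0,0,65,2,1,0,0,0,0,70,2,1,0,0,0,0,73,2,1,0,0,0,0,75,2,1,0,0,0,0,75,2,1,0,0,0,0,75,2,1]'

```text
time: 8.05
tool_pos: [0.5554, -0.2239, 0.2105]
ee_rot: [-3.142, -0.0, 1.38]
wrist_force: [-0.3, 0.4, -1.8]
width: 0.024
finger_force: 30.0
```

Request:
arm_command --targets '[0,0,0,0,0,-4,1,0,0,0,0,0,-8,1,0,0,0,0,0,-12,1,0,0,0,0,0,-15,1,0,0,0,0,0,-16,1,0,0,0,0,0,-17,1,0,0,0,0,0,-18,1,0,0,0,0,0,-19,1,0,0,0,0,0,-20,1,0,0,0,0,0,-21,1,0,0,0,0,0,-22,1,0,0,0,0,0,-23,1,0,0,0,0,0,-24,1,0,0,0,0,0,-25,1,0,0,0,0,0,-25,1,0,0,0,0,0,-25,1]'

```text
time: 9.65
tool_pos: [0.5555, -0.2239, 0.2354]
ee_rot: [-3.142, -0.0, 1.38]
wrist_force: [-0.2, -0.3, -6.1]
width: 0.0236
finger_force: 30.0
```

```bash
cat > lid.py <<'E'
from h import *
import sys
def lidpts(s,c,z0,z1,r=.09):
    W=cloud(s); hsv=cv2.cvtColor(s['color'],cv2.COLOR_RGB2HSV)
    m=(np.hypot(W[...,0]-c[0],W[...,1]-c[1])<r)&(W[...,2]>z0)&(W[...,2]<z1)&(hsv[...,2]<140)&(hsv[...,1]<90)
    return W[m]
def tilt(s,c,z0,z1):
    P=lidpts(s,c,z0,z1)
    A=np.c_[P[:,:2]-c,np.ones(len(P))]
    k=np.ones(len(P),bool)
    for _ in range(5):
        x=np.linalg.lstsq(A[k],P[k,2],rcond=None)[0]; k=abs(A@x-P[:,2])<.005
    print(s['n'],len(P),'tilt deg',np.round(np.degrees(np.arctan(x[:2])),1),'z0',round(x[2],4))
E
python3 -c "
from lid import *
go([.556,-.224,.35],79.1)
A=[]
for n,(x0,y0,x1,y1) in(('scene',(260,170,370,280)),('top',(270,110,370,210))):
    s=snap(n); tilt(s,[.556,-.224],.08,.13)
    A.append(cv2.resize(s['color'][y0:y1,x0:x1,::-1],(400,400)))
cv2.imwrite('pics/hook.png',np.hstack(A))
"
```

```text
t 9.65 pos [ 0.5555 -0.2239  0.2354] rpy [-180.    -0.    79.1] F [-0.2 -0.3 -6.1] w 0.0236
turn [-0. -0. -0.] shift [  -0.     0.5 -114.6]
scene 1825 tilt deg [ 0.5 -0.7] z0 0.1019
top 500 tilt deg [-0.3 -3.8] z0 0.1033
```

View pics/hook.png

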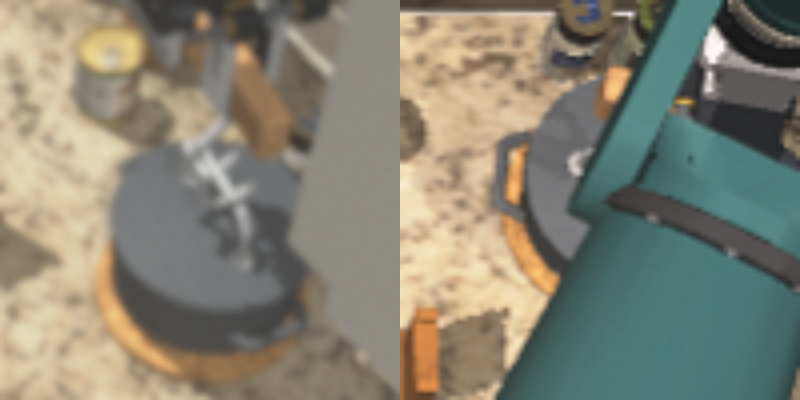

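The hook is under the bar at left px ~(220,160). The wrist load rose by about 4 N and the lid is about 5 mm up and level, so I raise it smoothly.

Request:
arm_command --targets '[0,0,0,0,0,-2,1,0,0,0,0,0,-4,1,0,0,0,0,0,-7,1,0,0,0,0,0,-11,1,0,0,0,0,0,-16,1,0,0,0,0,0,-22,1,0,0,0,0,0,-29,1,0,0,0,0,0,-36,1,0,0,0,0,0,-44,1,0,0,0,0,0,-52,1,0,0,0,0,0,-60,1,0,0,0,0,0,-68,1,0,0,0,0,0,-76,1,0,0,0,0,0,-83,1,0,0,0,0,0,-89,1,0,0,0,0,0,-94,1,0,0,0,0,0,-97,1,0,0,0,0,0,-99,1,0,0,0,0,0,-100,1,0,0,0,0,0,-100,1]'

```text
time: 11.75
tool_pos: [0.5555, -0.2239, 0.3354]
ee_rot: [-3.141, -0.0, 1.38]
wrist_force: [-0.6, -0.1, -6.8]
width: 0.0237
finger_force: 30.0
```

```bash
python3 -c "
from lid import *
go([.55,.274,.335],79.1)
s=snap('scene'); tilt(s,[.556,-.224],.17,.225)
c=np.array([.55,.274])
s=snap('top');W=cloud(s);hsv=cv2.cvtColor(s['color'],cv2.COLOR_RGB2HSV)
m=(np.hypot(W[...,0]-.55,W[...,1]-.274)<.12)&(abs(W[...,2]-.012)<.01)&(hsv[...,0]<22)&(hsv[...,1]>110)
k=cv2.morphologyEx(m.astype(np.uint8),cv2.MORPH_OPEN,np.ones((3,3)));c=max(cv2.findContours(k,0,1)[0],key=cv2.contourArea)[:,0]
print('trivet',np.round(cv2.minEnclosingCircle(W[c[:,1],c[:,0],:2].astype(np.float32)),4) if 0 else cv2.minEnclosingCircle(W[c[:,1],c[:,0],:2].astype(np.float32)),np.round(cv2.fitEllipse(W[c[:,1],c[:,0],:2].astype(np.float32))[0],4))
"
```

```text
t 11.75 pos [ 0.5555 -0.2239  0.3354] rpy [-180.    -0.    79.1] F [-0.6 -0.1 -6.8] w 0.0237
turn [-0. -0. -0.] shift [ 4.878e+02 -9.980e+01  4.000e-01]
scene 1825 tilt deg [ 0.6 -0. ] z0 0.2016
trivet ((0.5528280138969421, 0.2742481231689453), 0.08711762726306915) [0.5512 0.274 ]
```

```bash
python3 - <<'E'
import numpy as np
from h import cloud
for n in('scene','top'):
    s=np.load(f's_{n}.npz');s={k:s[k] for k in s.files};W=cloud(s)
    m=(W[...,2]>.15)&(W[...,0]>.46)&(W[...,0]<.70)&(W[...,1]>-.25)&(W[...,1]<.42)
    P=W[m]; print(n,len(P)); 
    if len(P): print(np.round(P.min(0),3),np.round(P.max(0),3), np.round(P[::max(1,len(P)//10)],2).tolist())
E
```

```text
scene 420
[0.592 0.094 0.15 ] [0.698 0.42  0.19 ] [[0.69, 0.42, 0.18], [0.66, 0.41, 0.18], [0.65, 0.4, 0.18], [0.62, 0.41, 0.18], [0.67, 0.38, 0.18], [0.63, 0.4, 0.18], [0.68, 0.39, 0.15], [0.64, 0.39, 0.16], [0.62, 0.38, 0.16], [0.68, 0.11, 0.16]]
top 696
[0.593 0.095 0.15 ] [0.7   0.42  0.187] [[0.7, 0.42, 0.18], [0.68, 0.4, 0.18], [0.69, 0.1, 0.15], [0.67, 0.39, 0.18], [0.66, 0.38, 0.18], [0.65, 0.39, 0.18], [0.64, 0.4, 0.18], [0.63, 0.42, 0.18], [0.62, 0.39, 0.18], [0.62, 0.39, 0.15], [0.6, 0.41, 0.15]]
```

Request:
arm_command --targets '[0,0,0,2,0,0,1,0,0,0,5,-1,0,1,0,0,0,9,-2,0,1,0,0,0,14,-3,0,1,0,0,0,20,-4,0,1,0,0,0,27,-6,0,1,0,0,0,35,-7,0,1,0,0,0,44,-9,0,1,0,0,0,54,-11,0,1,0,0,0,65,-13,0,1,0,0,0,77,-16,0,1,0,0,0,90,-18,0,1,0,0,0,103,-21,0,1,0,0,0,116,-24,0,1,0,0,0,129,-26,0,1,0,0,0,142,-29,0,1,0,0,0,155,-32,0,1,0,0,0,168,-34,0,1,0,0,0,181,-37,0,1,0,0,0,194,-40,0,1]'

```text
time: 13.85
tool_pos: [0.553, -0.0247, 0.3354]
ee_rot: [-3.142, -0.0, 1.38]
wrist_force: [0.7, 0.7, -5.9]
width: 0.0239
finger_force: 30.0
```

Request:
arm_command --targets '[0,0,0,13,-3,0,1,0,0,0,26,-5,0,1,0,0,0,39,-8,0,1,0,0,0,52,-11,0,1,0,0,0,65,-13,0,1,0,0,0,78,-16,0,1,0,0,0,91,-19,0,1,0,0,0,104,-21,0,1,0,0,0,117,-24,0,1,0,0,0,130,-27,0,1,0,0,0,143,-29,0,1,0,0,0,156,-32,0,1,0,0,0,169,-34,0,1,0,0,0,182,-37,0,1,0,0,0,195,-40,0,1,0,0,0,207,-42,0,1,0,0,0,219,-45,0,1,0,0,0,230,-47,0,1,0,0,0,240,-49,0,1,0,0,0,250,-51,0,1]'

```text
time: 15.85
tool_pos: [0.5504, 0.2301, 0.3355]
ee_rot: [3.142, 0.0, 1.38]
wrist_force: [0.1, 0.3, -6.0]
width: 0.0238
finger_force: 30.0
```

Request:
arm_command --targets '[0,0,0,9,-2,0,1,0,0,0,17,-3,0,1,0,0,0,24,-5,0,1,0,0,0,30,-6,0,1,0,0,0,35,-7,0,1,0,0,0,39,-8,0,1,0,0,0,42,-9,0,1,0,0,0,44,-9,0,1,0,0,0,44,-9,0,1,0,0,0,44,-9,0,1,0,0,0,44,-9,0,1,0,0,0,44,-9,0,1]'

```text
time: 17.05
tool_pos: [0.5499, 0.274, 0.3356]
ee_rot: [3.141, -0.0, 1.38]
wrist_force: [-0.3, 0.1, -6.8]
width: 0.0239
finger_force: 30.0
```

```bash
python3 -c "
from lid import *
go([.551,.274,.335],79.1)
A=[]
for n,(x0,y0,x1,y1) in(('scene',(170,50,290,170)),('top',(80,80,240,240))):
    s=snap(n); tilt(s,[.55,.274],.17,.225)
    P=lidpts(s,[.55,.274],.185,.205,.12)
    if len(P): print(cv2.minEnclosingCircle(P[:,:2].astype(np.float32)),P[:,:2].min(0),P[:,:2].max(0))
    A.append(cv2.resize(s['color'][y0:y1,x0:x1,::-1],(400,400)))
cv2.imwrite('pics/over.png',np.hstack(A))
"
```

```text
t 17.05 pos [0.5499 0.274  0.3356] rpy [180.   -0.   79.1] F [-0.3  0.1 -6.8] w 0.0239
turn [ 0. -0. -0.] shift [0.2 1.  0.6]
scene 1166 tilt deg [0.2 0.9] z0 0.2018
((0.5486282110214233, 0.27069973945617676), 0.08374955505132675) [0.47124757 0.18715298] [0.63199135 0.35424653]
top 1469 tilt deg [-0.1  2.8] z0 0.2027
((0.552227795124054, 0.2716315686702728), 0.08011242747306824) [0.47223048 0.19423767] [0.63194238 0.29970225]
```

View pics/over.png

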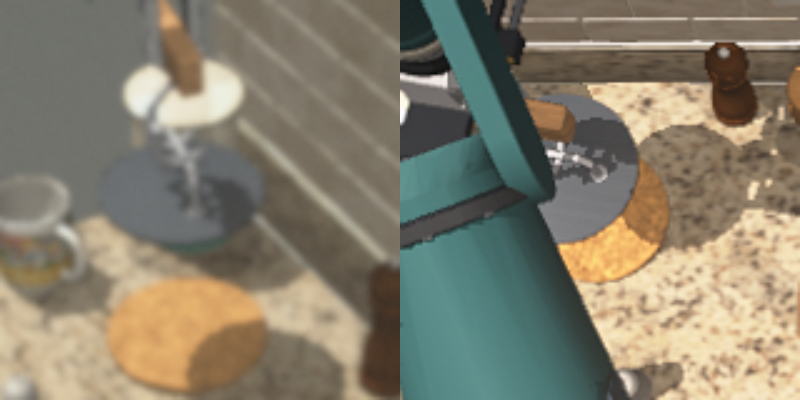

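The lid hangs level over the mat (left px lid ~(185,195), mat (187,330)), centred within about 2 mm. I lower it now.

Request:
arm_command --targets '[0,0,0,0,1,2,1,0,0,0,0,1,6,1,0,0,0,0,1,12,1,0,0,0,0,1,20,1,0,0,0,0,1,30,1,0,0,0,0,1,41,1,0,0,0,0,1,52,1,0,0,0,0,1,63,1,0,0,0,0,1,74,1,0,0,0,0,1,85,1,0,0,0,0,1,96,1,0,0,0,0,1,107,1,0,0,0,0,1,118,1,0,0,0,0,1,129,1,0,0,0,0,1,139,1,0,0,0,0,1,147,1,0,0,0,0,1,153,1,0,0,0,0,1,158,1,0,0,0,0,1,161,1,0,0,0,0,1,163,1]'

```text
time: 19.15
tool_pos: [0.551, 0.2741, 0.1725]
ee_rot: [3.141, -0.0, 1.38]
wrist_force: [-0.3, 0.1, -6.8]
width: 0.024
finger_force: 30.0
```

Request:
arm_command --targets '[0,0,0,0,0,1,1,0,0,0,0,0,2,1,0,0,0,0,0,3,1,0,0,0,0,0,4,1,0,0,0,0,0,5,1,0,0,0,0,0,6,1,0,0,0,0,0,7,1,0,0,0,0,0,8,1,0,0,0,0,0,9,1,0,0,0,0,0,10,1,0,0,0,0,0,11,1,0,0,0,0,0,12,1,0,0,0,0,0,13,1,0,0,0,0,0,14,1,0,0,0,0,0,15,1,0,0,0,0,0,16,1,0,0,0,0,0,17,1,0,0,0,0,0,18,1,0,0,0,0,0,18,1]'

```text
time: 21.05
tool_pos: [0.5508, 0.274, 0.1542]
ee_rot: [-3.141, 0.0, 1.38]
wrist_force: [0.7, 0.5, -1.8]
width: 0.024
finger_force: 30.0
```

```bash
python3 -c "
from lid import *
go([.551,.274,.141],79.1)
for n in('scene','top'):
    s=snap(n); tilt(s,[.551,.274],.0,.06)
    P=lidpts(s,[.551,.274],.015,.04,.12)
    if len(P): print(P[:,:2].min(0),P[:,:2].max(0))
"
```

```text
t 21.05 pos [0.5508 0.274  0.1542] rpy [-180.     0.    79.1] F [ 0.7  0.5 -1.8] w 0.024
turn [-0.  0. -0.] shift [ 0.   0.2 13.2]
scene 1064 tilt deg [0.4 1. ] z0 0.0271
[0.47483998 0.18974983] [0.63082042 0.34528256]
top 939 tilt deg [-0.4  1.5] z0 0.0271
[0.47459123 0.19420848] [0.62945884 0.33855566]
```

Request:
arm_command --targets '[0,0,0,0,0,4,1,0,0,0,0,0,9,1,0,0,0,0,0,13,1,0,0,0,0,0,13,1,0,0,0,0,-3,13,1,0,0,0,0,-8,13,1,0,0,0,0,-15,13,1,0,0,0,0,-23,13,1,0,0,0,0,-31,13,1,0,0,0,0,-39,13,1,0,0,0,0,-47,13,1,0,0,0,0,-55,13,1,0,0,0,0,-63,13,1,0,0,0,0,-70,13,1,0,0,0,0,-75,13,1,0,0,0,0,-77,13,1,0,0,0,0,-77,13,1]'

```text
time: 22.85
tool_pos: [0.4751, 0.2888, 0.1416]
ee_rot: [3.141, -0.0, 1.38]
wrist_force: [0.4, 0.6, -2.5]
width: 0.0239
finger_force: 30.0
```

Request:
arm_command --targets '[0,0,0,0,0,-10,1,0,0,0,0,0,-25,1,0,0,0,0,0,-45,1,0,0,0,0,0,-65,1,0,0,0,0,0,-85,1,0,0,0,0,0,-105,1,0,0,0,0,0,-125,1,0,0,0,0,0,-140,1,0,0,0,0,0,-150,1,0,0,0,0,0,-150,1,0,0,0,0,0,-150,1]'

```text
time: 23.95
tool_pos: [0.4754, 0.2886, 0.2915]
ee_rot: [3.141, -0.0, 1.38]
wrist_force: [-0.2, 0.9, -2.3]
width: 0.0235
finger_force: 30.0
```

```bash
python3 -c "
from lid import *
go([.4257,-.028,.283],89.4)
A=[]
for n,(x0,y0,x1,y1) in(('scene',(170,90,290,210)),('top',(80,80,240,240))):
    s=snap(n); tilt(s,[.551,.274],.0,.06)
    P=lidpts(s,[.551,.274],.015,.04,.12)
    print(P[:,:2].min(0),P[:,:2].max(0))
    A.append(cv2.resize(s['color'][y0:y1,x0:x1,::-1],(400,400)))
cv2.imwrite('pics/set.png',np.hstack(A))
"
```

```text
t 23.95 pos [0.4754 0.2886 0.2915] rpy [180.   -0.   79.1] F [-0.2  0.9 -2.3] w 0.0235
turn [  0.   -0.  -10.3] shift [-320.3   11.3    8.5]
scene 1114 tilt deg [0.3 0.5] z0 0.0267
[0.47299022 0.19033489] [0.63293704 0.35285004]
top 1831 tilt deg [0.1 0.5] z0 0.0267
[0.47398751 0.19410936] [0.63033524 0.34929483]
```

View pics/set.png

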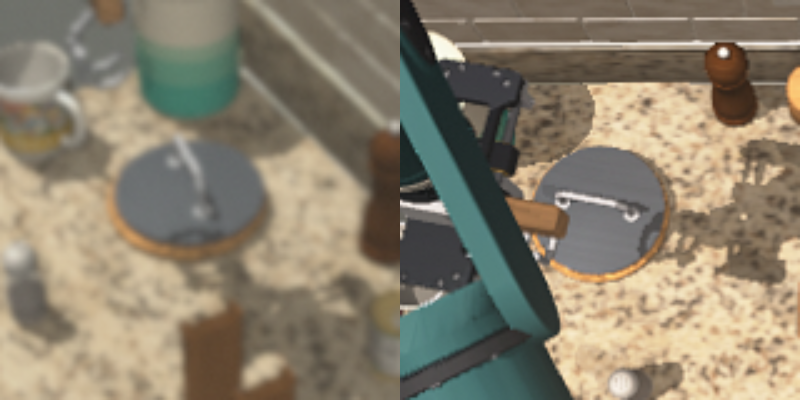

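The lid is flat and centred on the mat (left px ~(190,200)), and the lifter is free. Back over the rest.

Request:
arm_command --targets '[0,0,-1,-10,0,0,1,0,0,-2,-25,1,1,1,0,0,-3,-45,2,2,1,0,0,-4,-70,2,3,1,0,0,-5,-100,3,3,1,0,0,-6,-130,4,4,1,0,0,-7,-160,6,4,1,0,0,-8,-190,7,5,1,0,0,-9,-220,8,6,1,0,0,-10.3,-250,9,7,1,0,0,-10.3,-275,10,8,1,0,0,-10.3,-295,11,8.5,1,0,0,-10.3,-310,11.3,8.5,1,0,0,-10.3,-317,11.3,8.5,1,0,0,-10.3,-320.3,11.3,8.5,1,0,0,-10.3,-320.3,11.3,8.5,1,0,0,-10.3,-320.3,11.3,8.5,1,0,0,-10.3,-320.3,11.3,8.5,1]'

```text
time: 25.85
tool_pos: [0.4257, -0.0274, 0.2829]
ee_rot: [-3.142, -0.0, 1.561]
wrist_force: [0.4, -0.2, -1.0]
width: 0.0239
finger_force: 30.0
```

```bash
python3 -c "
from h import *
go([.4258,-.028,.1284],89.4)
s=snap('scene');W=cloud(s)
m=(np.hypot(W[...,0]-.425,W[...,1]+.027)<.045)&(W[...,2]>.17)&(W[...,2]<.25); print(m.sum(),np.round(W[m].min(0),3),np.round(W[m].max(0),3))"
```

```text
t 25.85 pos [ 0.4257 -0.0274  0.2829] rpy [-180.    -0.    89.4] F [ 0.4 -0.2 -1. ] w 0.0239
turn [-0. -0.  0.] shift [-6.000e-01  1.000e-01  1.545e+02]
170 [ 0.4   -0.048  0.182] [ 0.45  -0.011  0.25 ]
```

Request:
arm_command --targets '[0,0,0,-0.5,0,10,1,0,0,0,-0.5,0,25,1,0,0,0,-0.5,0,42,1,0,0,0,-0.5,0,60,1,0,0,0,-0.5,0,78,1,0,0,0,-0.5,0,96,1,0,0,0,-0.5,0,112,1,0,0,0,-0.5,0,126,1,0,0,0,-0.5,0,137,1,0,0,0,-0.5,0,144,1,0,0,0,-0.5,0,148,1,0,0,0,-0.5,0,150,1,0,0,0,-0.5,0,152,1,0,0,0,-0.5,0,153,1,0,0,0,-0.5,0,154,1,0,0,0,-0.5,0,154.5,1,0,0,0,-0.5,0,154.5,1,0,0,0,-0.5,0,154.5,1]'

```text
time: 27.7
tool_pos: [0.4257, -0.0285, 0.1286]
ee_rot: [3.141, -0.0, 1.56]
wrist_force: [-0.1, 0.3, -2.0]
width: 0.0235
finger_force: 30.0
```

Request:
arm_command --targets '[0,0,0,0,0,0,0.5,0,0,0,0,0,0,0.3,0,0,0,0,0,0,0,0,0,0,0,0,0,-0.5,0,0,0,0,0,0,-1,0,0,0,0,0,0,-1,0,0,0,0,0,0,-1,0,0,0,0,0,0,-1,0,0,0,0,0,-5,-1,0,0,0,0,0,-15,-1,0,0,0,0,0,-35,-1,0,0,0,0,0,-60,-1,0,0,0,0,0,-90,-1,0,0,0,0,0,-120,-1,0,0,0,0,0,-145,-1,0,0,0,0,0,-150,-1,0,0,0,0,0,-150,-1]'

```text
time: 29.4
tool_pos: [0.4261, -0.0286, 0.2796]
ee_rot: [3.139, 0.0, 1.56]
wrist_force: [0.2, 0.3, 0.3]
width: 0.0937
finger_force: 0.0
```

Request:
arm_command --targets '[0,0,0,40,0,0,-1,0,0,0,80,0,0,-1,0,0,0,120,0,0,-1,0,0,0,160,0,0,-1,0,0,0,200,0,0,-1,0,0,0,240,0,0,-1,0,0,0,250,0,0,-1,0,0,0,250,0,0,-1,0,0,0,250,0,0,-1,0,0,0,250,0,0,-1]'

```text
time: 30.4
tool_pos: [0.4285, 0.2202, 0.2782]
ee_rot: [-3.141, 0.001, 1.558]
wrist_force: [0.3, 0.7, 0.7]
width: 0.094
finger_force: 0.0
```

```bash
python3 -c "
from lid import *
go([.4258,.1,.28],89.4)
for n in('scene','top'):
    s=snap(n);W=cloud(s)
    m=(np.hypot(W[...,0]-.426,W[...,1]+.027)<.08)&(W[...,2]>.15)&(W[...,2]<.18)
    print(n,np.round(np.median(W[m],0),3),cv2.minAreaRect(W[m][:,:2].astype(np.float32)))
    P=lidpts(s,[.551,.274],.015,.04,.12); print('lid',P[:,:2].min(0),P[:,:2].max(0)); save(s,'end_'+n+'.png')
"
```

```text
t 30.4 pos [0.4285 0.2202 0.2782] rpy [-180.     0.    89.3] F [0.3 0.7 0.7] w 0.094
turn [-0.   0.  -0.1] shift [-120.2   -1.1   -1.7]
scene [ 0.423 -0.034  0.164] ((0.42560648918151855, -0.030283302068710327), (0.11015789210796356, 0.0253787562251091), 89.29814147949219)
lid [0.47393608 0.1892423 ] [0.63105754 0.34776633]
top [ 0.425 -0.027  0.164] ((0.4256083071231842, -0.027097083628177643), (0.1064656525850296, 0.024813024327158928), 89.38883209228516)
lid [0.47651756 0.19363435] [0.6301011  0.27961786]
```

View pics/end_top.png

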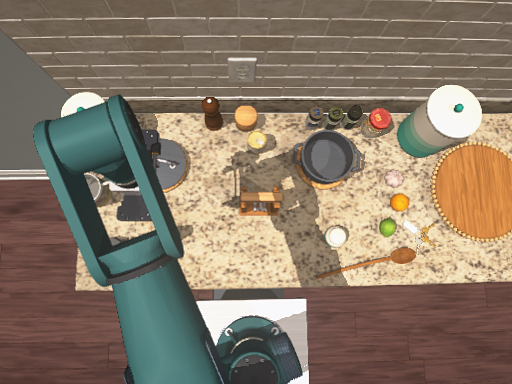

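The lifter is back in its rest at px (260,200), in its original pose. The pot is open at (328,158), the lid is on the mat at (165,165), and the bystanders are unmoved.

```bash
python3 -c "
from bench import robot
print(robot.close_job())"
```

```text
the job is handed in; nothing more can be done
None
```

The lid is on the middle of the cork mat and the lifter is back in its rest with its handle across both uprights. The job was handed in at about 30 s of the 69 s allowed, with no verdict returned.

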